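# Sieve the cam locks from the hob knobs

## Task

Sort the mixed fittings lying in the sieve without touching them: with the sieve level, shake it to and fro by its handle until all six small cam locks have dropped through into the pan beneath while the three big knobs stay on top. Then lift the handle to tip the knobs down the chute into the grey bin, lower the sieve level again and let go. Leave the kettle, jar and screwdriver alone.

Things in the scene. Friction and masses are not known exactly. Their poses are not given: they have to be found in the camera images.
- stand: Fixed steel stand: open catch pan (x -135..135, y -85..70 mm, walls 50 high, inner floor at 6 mm; corner posts 85 high) under two guide rods that carry the sieve. Origin on the worktop under the sieve's middle; x axis = shaking direction, along rods and handle bar; y axis points from the handle to the tipping side (the bin); z up.
- carriage (a joint): Sideways travel of the sieve along the rods in m, along the stand's x axis: 0 = middle (start), free to -0.03..+0.03; light friction about 1 N, no spring; it stays where left.
- sieve (a joint): Tipping angle of the sieve in rad about the hinge: 0 = level, resting on its stop; grows as the handle is lifted, up to 1.35. It does not stay up: released, it falls back to 0 under its own weight (about 0.5 kg).
- handle (a point): Middle of the sieve's handle: round steel bar 12 mm thick along the stand's x, 64 mm free between its two arms. At rest 111 mm above the worktop, 115 mm from the stand's origin along -y. A 40 mm gap lies between bar and sieve wall; nothing is below the bar. The bar may turn in the grip.
- hinge (a point): Point on the hinge axis (along the stand's x) at the middle of the sieve's tipping edge, 96 mm above the worktop. At rest the handle bar lies 180 mm from it along the stand's -y and 15 mm higher, and swings about it. It travels with the carriage.
- sieve_floor (a point): Middle of the sieve floor's upper face, 100 mm above the worktop at rest; axes as the stand's. Inside 154 (x) by 129 mm (y): three flat dark slats 22 mm wide at x = -44, 0, 44 mm along y, with four slots 22 mm wide. Shaken briskly to and fro along x over most of its travel, the cam locks roll off the slats and drop through the slots; knobs cannot pass. Walls 30 mm high, the tipping side open.
- chute (a point): Middle of the outer edge of the sieve's smooth chute, which reaches 40 mm past the hinge, over the bin. Knobs slide off down it when the sieve is tipped 1 rad or more.
- bin: Fixed grey open bin 230 x 160 x 50 mm, walls 4 mm, beside the stand on its tipping side under the chute. Origin at the centre of its underside.
- cam0: Cam lock: small plain bright metal drum, 14 mm across and 12 mm long, 12 g, lying on its side on a slat at the start, at any slant, so some roll off at once and some need several strokes. Origin at its centre; its y axis is the drum's axis.
- cam1: Cam lock: small plain bright metal drum, 14 mm across and 12 mm long, 12 g, lying on its side on a slat at the start, at any slant, so some roll off at once and some need several strokes. Origin at its centre; its y axis is the drum's axis.
- cam2: Cam lock: small plain bright metal drum, 14 mm across and 12 mm long, 12 g, lying on its side on a slat at the start, at any slant, so some roll off at once and some need several strokes. Origin at its centre; its y axis is the drum's axis.
- cam3: Cam lock: small plain bright metal drum, 14 mm across and 12 mm long, 12 g, lying on its side on a slat at the start, at any slant, so some roll off at once and some need several strokes. Origin at its centre; its y axis is the drum's axis.
- cam4: Cam lock: small plain bright metal drum, 14 mm across and 12 mm long, 12 g, lying on its side on a slat at the start, at any slant, so some roll off at once and some need several strokes. Origin at its centre; its y axis is the drum's axis.
- cam5: Cam lock: small plain bright metal drum, 14 mm across and 12 mm long, 12 g, lying on its side on a slat at the start, at any slant, so some roll off at once and some need several strokes. Origin at its centre; its y axis is the drum's axis.
- knob0: Hob control knob: black round knob 34 mm across and 24 mm high with a raised 8 mm metal bar on top, 35 g, standing on the slats at the start. Origin at the centre of its underside.
- knob1: Hob control knob: black round knob 34 mm across and 24 mm high with a raised 8 mm metal bar on top, 35 g, standing on the slats at the start. Origin at the centre of its underside.
- knob2: Hob control knob: black round knob 34 mm across and 24 mm high with a raised 8 mm metal bar on top, 35 g, standing on the slats at the start. Origin at the centre of its underside.
- kettle: Bystander: glass kettle 156 mm across, 212 mm high, with a black handle. Origin under its centre.
- screwdriver: Bystander: screwdriver lying on the worktop.
- jar: Bystander: small amber jar, 48 mm across, 100 mm high. Origin under its centre.
Mind the look-alikes: they are no part of the job. What is shaped like the knob1 but green is not meant.

How it is judged:
By the outcome, as a careful person would: the job done as asked, in the order asked, and still so for the second after the job is handed in, with the robot touching nothing.
It also fails if it takes over 48 s, if anything falls off the work surface, if the arm or the gripper's body presses on something with over 40 N, if the wrist force passes 120 N, or if a joint passes its speed limit or range.

## Robot

A 6-joint arm with a two-finger parallel gripper is mounted at the origin on the work surface. World frame = base frame: x ahead of the robot, y to its left, z up, the work surface at z = 0. Lengths are in mm, angles in rad, forces in N, time in s.
With the tool pointing down it reaches from about 275 to 750 mm from the base axis. Payload 10.2 kg.
Tool frame: the origin (TCP) lies at the very end of the fingers, on their centre line; the grasp point (between the pads) lies 19 mm behind it; x points along the fingers, z is the direction in which the jaws open and shut, and the axes are right-handed (so a half turn about x gives the same grasp; the last joint's range is limited). The gripper opens to 85 mm and grips with 20 to 120 N. Pads are 22 mm wide; open, the fingers measure 114 mm over their backs; the gripper's body (76 mm by 85 mm) begins 54 mm behind the grasp point. The pads swing forward as they close: fully open they stand 13 mm farther back than shut.
Start: joints at [1.046, 0.313, 1.498, -0, 1.331, -0.223], TCP at [156.063, 501.274, 231.294] pointing down, gripper open.
Joint ranges: [-2.94, 2.94], [-0.97, 2.17], [0.19, 2.56], [-1.23, 4.37], [0.02, 3.11], [-2.88, 2.88]. Speed limits (rad/s): [2.39, 2.39, 3.01, 3.14, 3.14, 3.14].

## Interface

Orientations are given as a unit quaternion [w, x, y, z].
In Python, from rig import sense, vision, job gives the robot as it stands. The module is installed in compiled form; this text tells all that it offers.
- The arm moves only by the shell command python3 -m pendant 'ROWS' [FORCE]. ROWS is JSON, a list of rows, each a list of 7 numbers: the turn, a rotation vector about the tool's x, y, z in rad, then the shift along the tool's x, y, z in cm, then the opening, from 0 (shut) to 1 (fully open). A call has exactly 5 rows; each row is the pose to reach, as a shift and turn from the pose commanded when the call began, along the tool's axes at that moment; what a row does not reach only later rows make up. A row lasts 1/8 s, in which the tool goes at most 62.5 mm and 10.7 degrees, less where a joint would pass 70% of its speed; a pose out of reach is approached as far as the arm can. A call with a gripper value outside its range is refused whole. The fingers move at their own pace and stop on an object; FORCE is the grip in N (left out, the last holds). Time passes only in rows, so rows that repeat a pose let the fingers close, or fill a call up. It gives the time, the measured TCP pose, the force and the opening at its end, in the units of the state.
- sense(): the state, without advancing time (a new reading comes with each control period).
- vision.capture(name): name is "side" or "top"; returns the picture (384x512x3 uint8, red, green, blue); there is no depth.
- vision.calibration(name): a dict with "K" (3x3 intrinsics, pixels), "extrinsics" (4x4, takes a point from camera to world coordinates). Camera axes: x right, y up, looking along -z (the intrinsics and any distortion apply to the point x, -y, -z); pixel columns grow to the right and rows downward; lengths in mm; the calibration is good to about 2 mm. A picture is of the moment at which its call begins. calibration takes no time and is no camera call.
- job.finish_job(): hands the job in, once; it reports no verdict.
The state is a dict: "time_s": time; "joints": joint angles; "dq": joint speeds; "tau": joint torques, N m; "eef_pos": TCP position; "ee_rot": TCP orientation; "force": force on the tool from outside, world axes, zero at the start; "wrist_torque": the same for the moment, N m; "grip_width": opening from 0.0 (shut) to 1.0 (fully open).
Only numpy, scipy, OpenCV 4.12 (cv2) and the standard library are available. Lean on these libraries where they do the work, as an engineer would, in place of code of your own. Each camera call takes 0.05 s, during which the arm holds its last target.

## Working session

There is one attempt and no reset: what is moved stays moved. The work goes in short steps, Python scripts to look and compute and a shell command to move; the robot and the scene stay as the last step left them, time stands still between calls to the robot, and variables do not carry over. Pictures are saved under pics/ and viewed, and the job is handed in when it is done.

```bash
mkdir -p pics; python3 - <<'E'
from rig import sense, vision
import cv2,json
print(sense())
for n in("side","top"):
    im=vision.capture(n); cv2.imwrite(f"pics/{n}0.png",im[:,:,::-1])
    c=vision.calibration(n); print(n,c)
E
```

```text
{'time_s': 0.0, 'joints': array([ 1.04560932e+00,  3.13448686e-01,  1.49843382e+00, -1.91795857e-05,
        1.33099393e+00, -2.23406087e-01]), 'dq': array([ 0.00203462, -0.0012285 ,  0.00143962, -0.00168856,  0.00025095,
        0.00033515]), 'tau': array([ 1.99205337e-03, -4.12240541e+01, -2.59761661e+01,  1.02755318e-04,
        3.70327849e-03, -1.98489630e-05]), 'eef_pos': array([155.92913465, 501.04199912, 230.73697465]), 'ee_rot': array([ 0.56906356, -0.41934818,  0.56989044,  0.41897334]), 'force': array([ 0.15899526, -0.35661758, -0.72252252]), 'wrist_torque': array([ 0.00693674, -0.06941512,  0.01040648]), 'grip_width': 0.9992684706532065}
side {'K': array([[461.2770889 ,   0.        , 260.23450571],
       [  0.        , 461.2770889 , 192.75852708],
       [  0.        ,   0.        ,   1.        ]]), 'extrinsics': array([[ 8.32424498e-01,  3.78645008e-01, -4.04595370e-01,
         4.59857213e+01],
       [-5.53772282e-01,  5.94962673e-01, -5.82542425e-01,
        -8.51001298e+02],
       [ 2.01423609e-02,  7.08976287e-01,  7.04944615e-01,
         1.06643951e+03],
       [ 0.00000000e+00,  0.00000000e+00,  0.00000000e+00,
         1.00000000e+00]])}
top {'K': array([[350.17252515,   0.        , 258.69381866],
       [  0.        , 350.17252515, 197.12457081],
       [  0.        ,   0.        ,   1.        ]]), 'extrinsics': array([[-3.80243337e-02,  9.78740420e-01, -2.01547366e-01,
         4.08948022e+02],
       [-9.99272423e-01, -3.66448391e-02,  1.05726158e-02,
        -3.71966525e+01],
       [ 2.96217561e-03,  2.01802742e-01,  9.79421706e-01,
         1.21829355e+03],
       [ 0.00000000e+00,  0.00000000e+00,  0.00000000e+00,
         1.00000000e+00]])}
```

View pics/side0.png

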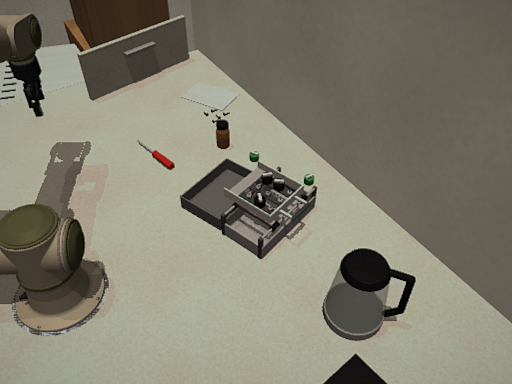

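View pics/top0.png

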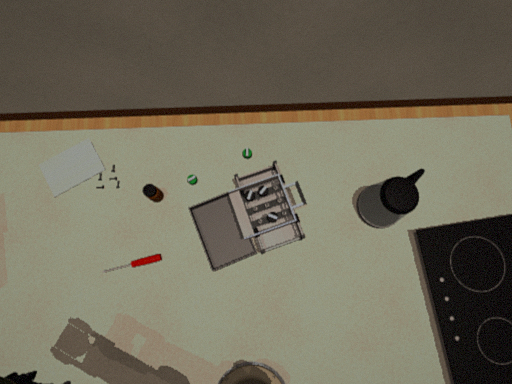

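The top view shows the stand near (268,208), with the bin to its left at (225,230) and the handle to its right near (299,195). The kettle is at (385,200), and green look-alike knobs are at (192,180) and (247,153). I'll crop in closer.

```bash
cat > h.py <<'E'
import numpy as np,cv2
from rig import sense,vision
from scipy.spatial.transform import Rotation as R
def ray(n,px):
    c=vision.calibration(n);K=c["K"];E=c["extrinsics"]
    d=np.linalg.inv(K)@np.array([px[0],px[1],1.]); d=np.array([d[0],-d[1],-d[2]])
    return E[:3,3],E[:3,:3]@d
def onz(n,px,z):
    o,d=ray(n,px); return o+d*(z-o[2])/d[2]
def proj(n,p):
    c=vision.calibration(n);K=c["K"];E=c["extrinsics"]
    q=E[:3,:3].T@(np.asarray(p,float)-E[:3,3]); q=K@np.array([q[0],-q[1],-q[2]]); return q[:2]/q[2]
def tri(p1,p2,a="side",b="top"):
    o1,d1=ray(a,p1);o2,d2=ray(b,p2)
    s=np.linalg.lstsq(np.c_[d1,-d2],o2-o1,rcond=None)[0]
    x,y=o1+s[0]*d1,o2+s[1]*d2; return (x+y)/2,np.linalg.norm(x-y)
def crop(n,box,f,out,im=None):
    if im is None: im=vision.capture(n)
    x0,y0,x1,y1=box
    c=cv2.resize(im[y0:y1,x0:x1],None,fx=f,fy=f,interpolation=cv2.INTER_CUBIC)
    cv2.imwrite(out,c[:,:,::-1])
    return im
def tool(T):
    s=sense(); w,x,y,z=s["ee_rot"]; return R.from_quat([x,y,z,w]),s["eef_pos"]
E
python3 - <<'E'
from h import *
import cv2
a=cv2.imread("pics/side0.png")[:,:,::-1];b=cv2.imread("pics/top0.png")[:,:,::-1]
crop("side",(170,130,330,260),5,"pics/sc.png",a)
crop("top",(180,140,320,275),5.5,"pics/tc.png",b[:,:])
E
```

```text
(no output)
```

View pics/sc.png

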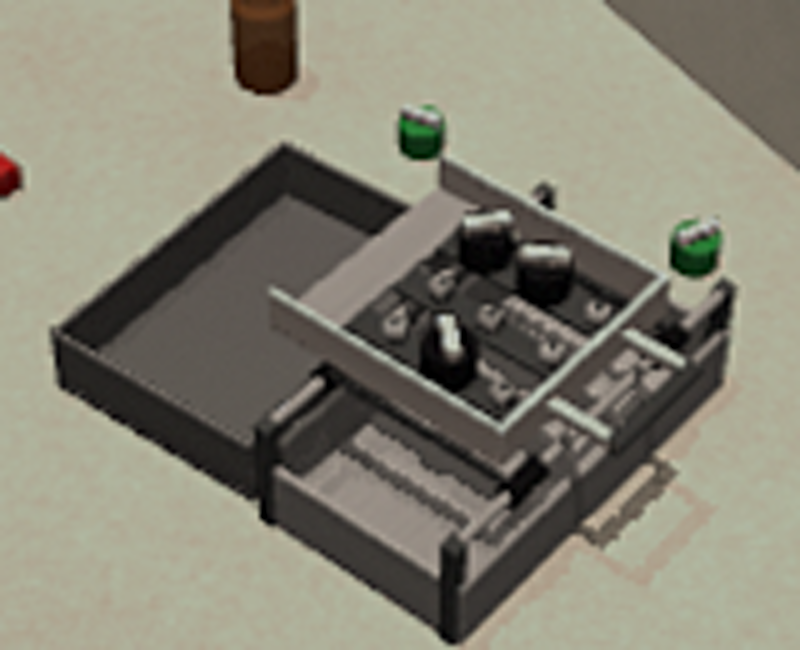

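View pics/tc.png

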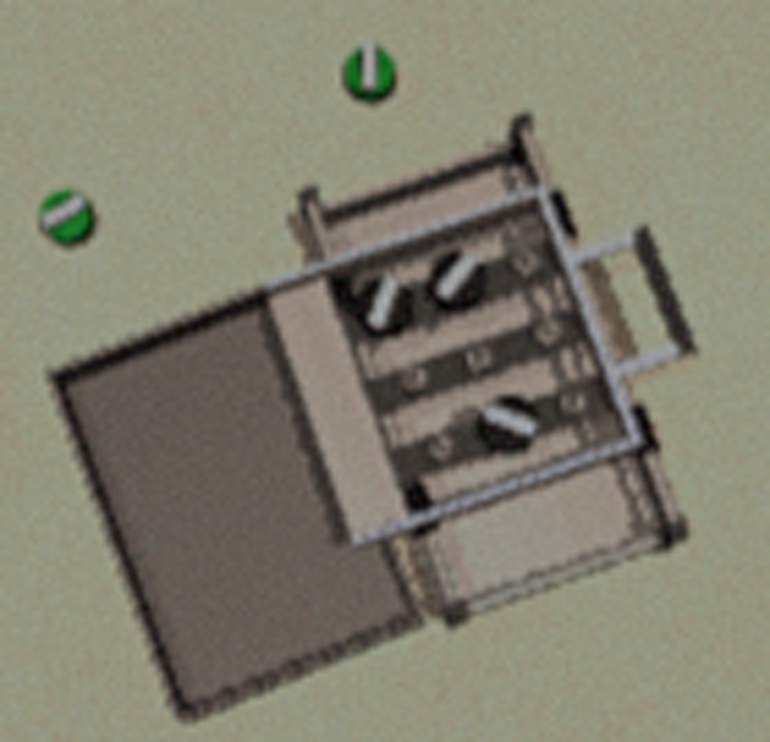

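The crops show three black knobs on the sieve, at crop top (380,302), (458,278) and (508,425). Six drums sit on the slats at (527,262), (548,332), (478,358), (415,378), (442,448) and (572,402). Candidates for the thing to grip are the dark handle bar at top px ~(301,193), the stand's rods and posts ((252,166) and (275,162) are posts), and the kettle handle (415,175). I choose the bar outside the sieve wall on two light arms. The knobs to move are the black ones, and the green ones at (192,180) and (247,153) are decoys.

```bash
python3 - <<'E'
from h import *
f=lambda u,v:(180+u/5.5,140+v/5.5)
P=lambda u,v,z:onz("top",f(u,v),z)
A=P(645,232,113);B=P(690,350,113);print("bar ends",A,B,(A+B)/2)
c=[P(*q,130) for q in((543,190),(640,440),(352,540),(268,290))]
for q in c:print(q)
# stand x direction: lower->upper?  
ex=c[0]-c[1];print("yaw back wall",np.degrees(np.arctan2(ex[1],ex[0])))
e=c[3]-c[0];print("side wall",np.degrees(np.arctan2(e[1],e[0])),np.linalg.norm(e[:2]),np.linalg.norm(ex[:2]))
e=c[2]-c[1];print("side wall",np.degrees(np.arctan2(e[1],e[0])),np.linalg.norm(e[:2]))
# side view: arm outer ends in side crop
g=lambda u,v:(170+u/5,130+v/5)
for q in((685,360),(608,434)):print("armend side",onz("side",g(*q),115))
print(tri(g(665,280),f(543,190)),tri(g(505,428),f(640,440)))
print("bin corners",[P(*q,50)for q in((55,375),(185,715))])
print("kettle", onz("side",(355,315),0))
E
```

```text
bar ends [ 681.28812486 -176.40254741  113.        ] [ 609.44044473 -198.39468334  113.        ] [ 645.3642848  -187.39861538  113.        ]
[ 704.58527195 -116.15615296  130.        ]
[ 555.38608899 -164.06420714  130.        ]
[504.83147434   1.48247795 130.        ]
[650.73473423  45.75729268 130.        ]
yaw back wall 17.801892818741667
side wall 108.39652809887387 170.633655214781 156.70219478833215
side wall 106.98161302251013 173.09383006431298
armend side [ 684.69923324 -168.40212522  115.        ]
armend side [ 613.1841383  -190.76250155  115.        ]
(array([ 706.98800495, -117.03748363,  125.14150063]), np.float64(2.3236821345041605)) (array([ 557.68138774, -165.27956898,  128.52591635]), np.float64(4.616527810009647))
bin corners [array([619.8968929 , 183.83379246,  50.        ]), array([412.09400437, 106.44710234,  50.        ])]
kettle [ 616.31177577 -477.67059716    0.        ]
```

```bash
python3 - <<'E'
from h import *
a=np.radians(17.7);ex=np.array([np.cos(a),np.sin(a),0]);ey=np.array([-ex[1],ex[0],0])
h=np.array([646,-186.5,111])
b=cv2.imread("pics/top0.png");s=cv2.imread("pics/side0.png")
for im,n,box,o in((b,"top",(270,150,330,210),"t"),(s,"side",(250,150,330,230),"s")):
    x0,y0,x1,y1=box;k=8
    c=cv2.resize(im[y0:y1,x0:x1],None,fx=k,fy=k,interpolation=cv2.INTER_CUBIC)
    for d in(-32,0,32):
        p=proj(n,h+d*ex);cv2.circle(c,tuple(int(v) for v in((p+.5)-[x0,y0])*k) if 0 else (int((p[0]+.5-x0)*k),int((p[1]+.5-y0)*k)),4,(0,0,255),-1)
    org=h+115*ey
    for X,Y in((-77,-64.5),(77,-64.5)):
        p=proj(n,[*(org+X*ex+Y*ey)[:2],130]);cv2.circle(c,(int((p[0]+.5-x0)*k),int((p[1]+.5-y0)*k)),4,(0,255,0),-1)
    cv2.imwrite(f"pics/chk_{o}.png",c)
r,p=tool(0);M=r.as_matrix();print(M)
z=M[:,2]
for sgn in(1,-1):
    t=sgn*ey; d=np.degrees(np.arctan2(z[0]*t[1]-z[1]*t[0],z@t));print("world yaw needed deg",d)
print("tool-frame move to above:",M.T@(h+[0,0,119]-p))
E
```

```text
[[-5.62020277e-04 -9.54792934e-01  2.97271151e-01]
 [-9.74627331e-04  2.97271580e-01  9.54792468e-01]
 [-9.99999367e-01  2.46884139e-04 -1.09763994e-03]]
world yaw needed deg 34.99378637569516
world yaw needed deg -145.00621362430485
tool-frame move to above: [   1.20338254 -672.28686345 -510.81115865]
```

View pics/chk_t.png

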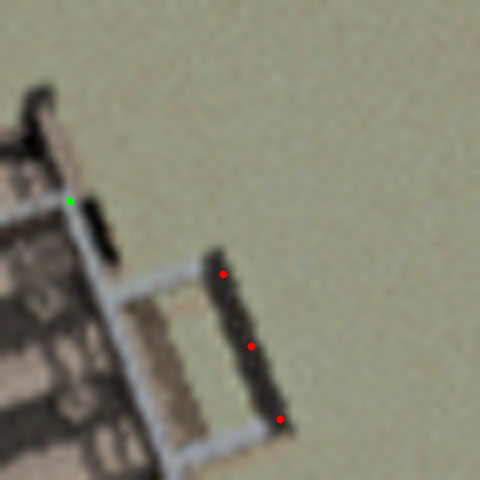

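View pics/chk_s.png

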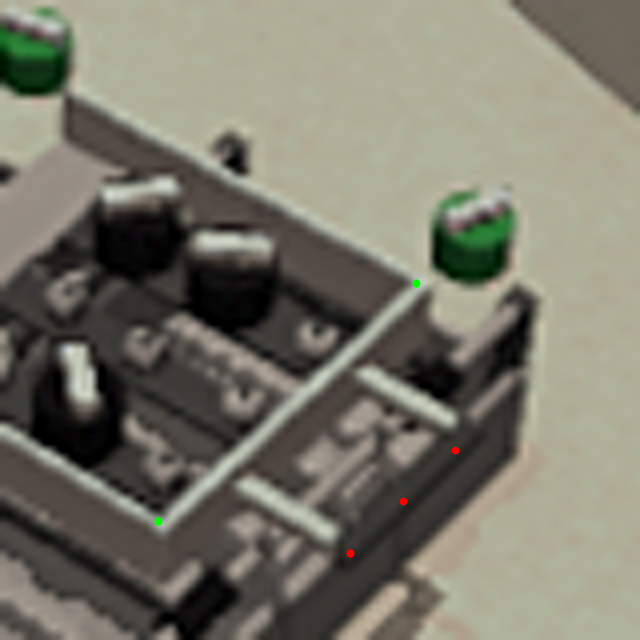

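```bash
python3 -m pendant '[[0,0,0,0,-4.5,-3.4,1],[0,0,0,0,-9,-6.8,1],[0,0,0,0,-13.5,-10.2,0.7],[0,0,0,0,-18,-13.6,0.4],[0,0,0,0,-22.5,-17,0.38]]' 60
python3 -m pendant '[[0,0,0,0,-4.5,-3.4,0.38],[0,0,0,0,-9,-6.8,0.38],[0,0,0,0,-13.5,-10.2,0.38],[0,0,0,0,-18,-13.6,0.38],[0,0,0,0,-22.5,-17,0.38]]'
python3 -m pendant '[[-0.122,0,0,0,-4.5,-3.4,0.38],[-0.244,0,0,0,-9,-6.8,0.38],[-0.366,0,0,0,-13.5,-10.2,0.38],[-0.489,0,0,0,-18,-13.6,0.38],[-0.611,0,0,0,-22.5,-17,0.38]]'
cat > st.py <<'E'
from h import *
import sys
r,p=tool(0);M=r.as_matrix();print(sense()["time_s"],p.round(1),M.round(3).tolist(),sense()["joints"].round(2),sense()["grip_width"],sense()["force"].round(1))
a=np.radians(17.7);ex=np.array([np.cos(a),np.sin(a),0]);ey=np.array([-ex[1],ex[0],0])
z=M[:,2];print("yaw err deg",np.degrees(np.arctan2(z[0]*ey[1]-z[1]*ey[0],z@ey)))
h=np.array([647,-185.5,111])
print("to grasp, tool cm:",(M.T@(h-[0,0,19]-p)/10).round(2))
E
python3 st.py
```

```text
time_s: 0.72
eef_pos: [321.0, 270.5, 231.2]
ee_rot: [0.569, -0.419, 0.569, 0.419]
force: [0.9, 0.0, -0.8]
grip_width: 0.387
time_s: 1.35
eef_pos: [485.4, 41.2, 231.1]
ee_rot: [0.57, -0.419, 0.57, 0.419]
force: [0.9, 0.0, 1.2]
grip_width: 0.382
time_s: 1.98
eef_pos: [649.7, -187.9, 230.9]
ee_rot: [0.416, -0.572, 0.416, 0.572]
force: [-0.6, 0.0, 1.1]
grip_width: 0.38
1.975 [ 649.7 -187.9  230.9] [[-0.001, -0.951, -0.308], [0.0, -0.308, 0.951], [-1.0, 0.0, 0.001]] [-0.45  0.67  0.96  0.    1.52 -2.34] 0.3800305077953059 [-0.6  0.   1.1]
yaw err deg -0.23861099479651318
to grasp, tool cm: [13.89  0.18  0.3 ]
```

```bash
python3 -m pendant '[[0,0,0,2,0.2,0.3,0.38],[0,0,0,5,0.2,0.3,0.38],[0,0,0,8,0.2,0.3,0.38],[0,0,0,10,0.2,0.3,0.38],[0,0,0,10,0.2,0.3,0.38]]'
python3 - <<'E'
from h import *
a=crop("top",(260,140,340,220),7,"pics/t1.png");b=crop("side",(240,130,340,230),6,"pics/s1.png")
E
```

```text
time_s: 2.6
eef_pos: [645.4, -183.7, 129.4]
ee_rot: [0.417, -0.57, 0.417, 0.572]
force: [-1.3, -0.2, 1.3]
grip_width: 0.381
```

View pics/t1.png

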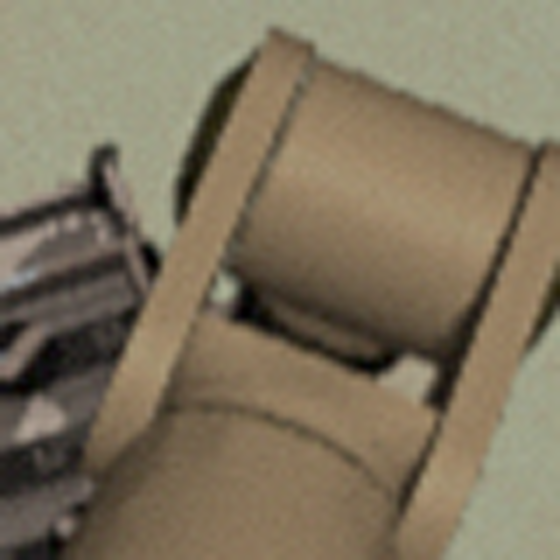

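View pics/s1.png

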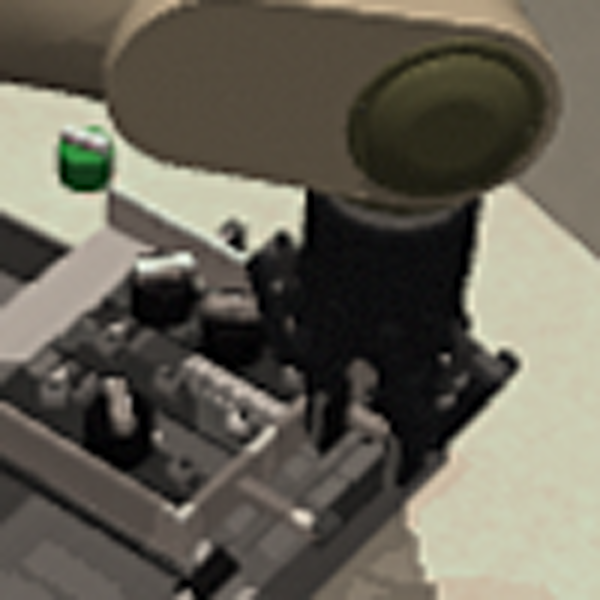

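The side view shows the fingers straddling the bar region, with the left finger between the sieve wall and the bar and the near arm end at crop (305,518). The wrist hides the bar from above. I'll descend the last 37 mm.

```bash
python3 -m pendant '[[0,0,0,1,0,-0.1,0.38],[0,0,0,2,0,-0.1,0.38],[0,0,0,3,0,-0.1,0.38],[0,0,0,3.7,0,-0.1,0.38],[0,0,0,3.7,0,-0.1,0.38]]'
python3 st.py
```

```text
time_s: 3.32
eef_pos: [646.2, -184.9, 93.6]
ee_rot: [0.417, -0.571, 0.417, 0.571]
force: [0.2, -0.0, 0.8]
grip_width: 0.381
3.325 [ 646.2 -184.9   93.6] [[-0.001, -0.953, -0.304], [0.0, -0.304, 0.953], [-1.0, 0.001, 0.001]] [-0.45  0.76  1.16 -0.    1.23 -2.33] 0.38104294510757236 [ 0.2 -0.   0.8]
yaw err deg -0.012890221366471293
to grasp, tool cm: [ 0.16 -0.06 -0.08]
```

```bash
python3 -m pendant '[[0,0,0,0.1,0,0,0.1],[0,0,0,0.1,0,0,0],[0,0,0,0.1,0,0,0],[0,0,0,0.1,0,0,0],[0,0,0,0.1,0,0,0]]' 60
python3 st.py
```

```text
time_s: 3.95
eef_pos: [646.6, -184.8, 93.6]
ee_rot: [-0.417, 0.571, -0.417, -0.571]
force: [-1.4, 5.0, 5.4]
grip_width: 0.117
3.95 [ 646.6 -184.8   93.6] [[0.0, -0.953, -0.304], [0.0, -0.304, 0.953], [-1.0, -0.0, 0.0]] [-0.45  0.76  1.16  0.    1.22 -2.33] 0.11746141506584441 [-1.4  5.   5.4]
yaw err deg -0.02480051997814539
to grasp, tool cm: [ 0.16 -0.02 -0.08]
```

```bash
python3 -m pendant '[[0,0,0,0,2.3,0,0],[0,0,0,0,-2.3,0,0],[0,0,0,0,2.3,0,0],[0,0,0,0,-2.3,0,0],[0,0,0,0,2.3,0,0]]'
python3 st.py
python3 - <<'E'
from h import *
b=crop("side",(190,130,340,250),5,"pics/s2.png")
E
```

```text
time_s: 4.58
eef_pos: [628.3, -190.3, 90.4]
ee_rot: [-0.417, 0.572, -0.415, -0.572]
force: [1.7, -5.3, -1.9]
grip_width: 0.114
4.575 [ 628.3 -190.3   90.4] [[0.002, -0.951, -0.308], [0.001, -0.308, 0.951], [-1.0, -0.002, 0.0]] [-0.47  0.73  1.23  0.    1.19 -2.36] 0.11388384205215973 [ 1.7 -5.3 -1.9]
yaw err deg -0.2420654160322676
to grasp, tool cm: [-0.16 -1.93 -0.12]
```

View pics/s2.png

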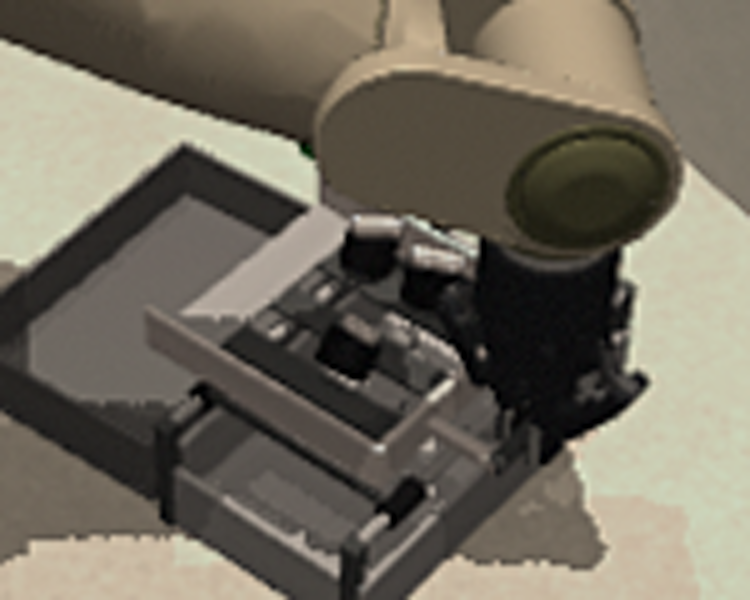

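The side view shows the carriage moved and the knobs standing. Two drums are still visible near crop (320,288) and (275,328), with something near (410,335). I'll keep shaking.

```bash
python3 -m pendant '[[0,0,0,0,-4.8,0,0],[0,0,0,0,0.2,0,0],[0,0,0,0,-4.8,0,0],[0,0,0,0,0.2,0,0],[0,0,0,0,-4.8,0,0]]'
python3 -m pendant '[[0,0,0,0,5,0,0],[0,0,0,0,0,0,0],[0,0,0,0,5,0,0],[0,0,0,0,0,0,0],[0,0,0,0,5,0,0]]'
python3 -m pendant '[[0,0,0,0,-5,0,0],[0,0,0,0,0,0,0],[0,0,0,0,-5,0,0],[0,0,0,0,0,0,0],[0,0,0,0,-5,0,0]]'
python3 -m pendant '[[0,0,0,0,5,0,0],[0,0,0,0,0,0,0],[0,0,0,0,5,0,0],[0,0,0,0,0,0,0],[0,0,0,0,5,0,0]]'
python3 - <<'E'
from h import *
b=crop("side",(190,130,340,250),5,"pics/s3.png");crop("top",(180,140,320,275),5.5,"pics/t3.png")
E
```

```text
time_s: 5.25
eef_pos: [662.4, -179.1, 89.4]
ee_rot: [0.416, -0.565, 0.421, 0.575]
force: [-1.5, 2.8, -4.4]
grip_width: 0.116
time_s: 5.88
eef_pos: [626.8, -190.4, 89.4]
ee_rot: [0.417, -0.572, 0.415, 0.572]
force: [1.7, -5.8, -3.1]
grip_width: 0.115
time_s: 6.5
eef_pos: [662.3, -179.2, 89.2]
ee_rot: [0.416, -0.565, 0.421, 0.575]
force: [-1.0, 2.9, -2.5]
grip_width: 0.118
time_s: 7.12
eef_pos: [626.8, -190.4, 89.4]
ee_rot: [0.417, -0.572, 0.415, 0.572]
force: [2.2, -5.1, -2.9]
grip_width: 0.114
```

View pics/s3.png

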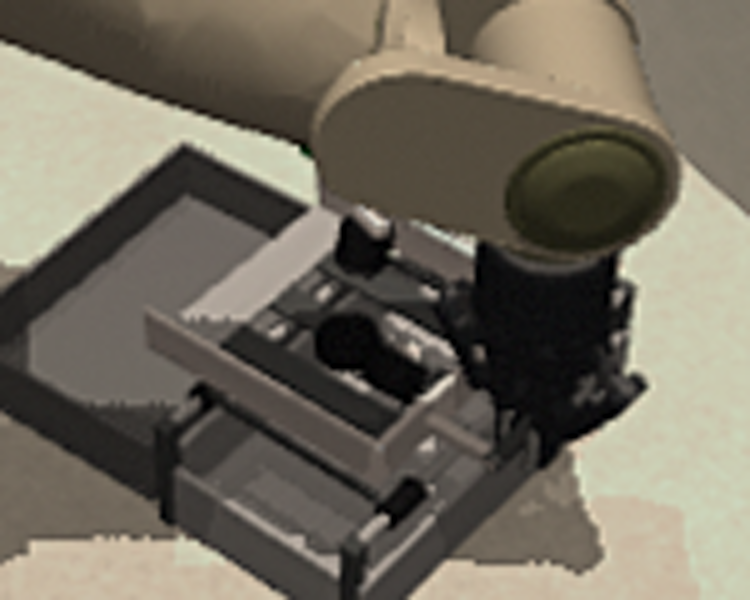

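View pics/t3.png

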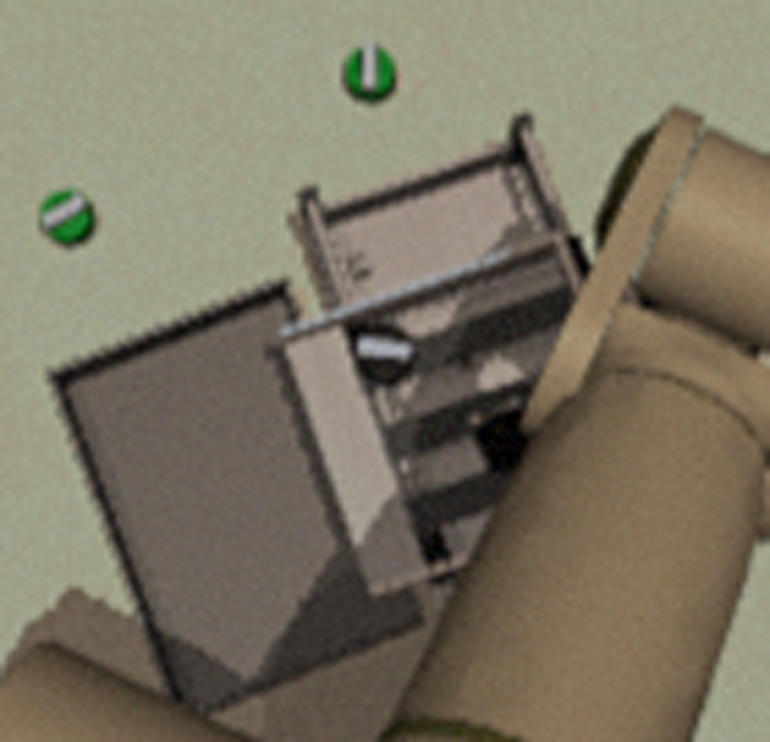

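Two of the knobs have fallen over but are still on the sieve. Bright spots at side crop (320,288) and (275,328) may be drums, either on the slats or in the pan. I'll shake more, with slightly longer strokes.

```bash
python3 -m pendant '[[0,0,0,0,-5.3,0,0],[0,0,0,0,0.3,0,0],[0,0,0,0,-5.3,0,0],[0,0,0,0,0.3,0,0],[0,0,0,0,-5.3,0,0]]'
python3 -m pendant '[[0,0,0,0,5.6,0,0],[0,0,0,0,0,0,0],[0,0,0,0,5.6,0,0],[0,0,0,0,0,0,0],[0,0,0,0,5.6,0,0]]'
python3 -m pendant '[[0,0,0,0,-5.6,0,0],[0,0,0,0,0,0,0],[0,0,0,0,-5.6,0,0],[0,0,0,0,0,0,0],[0,0,0,0,-5.6,0,0]]'
python3 -m pendant '[[0,0,0,0,5.6,0,0],[0,0,0,0,0,0,0],[0,0,0,0,5.6,0,0],[0,0,0,0,0,0,0],[0,0,0,0,5.6,0,0]]'
python3 - <<'E'
from h import *
b=crop("side",(190,130,340,250),5,"pics/s4a.png")
E
python3 -m pendant '[[0,0,0,0,-5.6,0,0],[0,0,0,0,0,0,0],[0,0,0,0,-5.6,0,0],[0,0,0,0,-5.6,0,0],[0,0,0,0,-5.6,0,0]]'
python3 - <<'E'
from h import *
b=crop("side",(190,130,340,250),5,"pics/s4b.png")
E
```

```text
time_s: 7.85
eef_pos: [664.5, -178.6, 88.2]
ee_rot: [0.416, -0.564, 0.421, 0.575]
force: [-3.0, 0.1, -2.6]
grip_width: 0.117
time_s: 8.48
eef_pos: [625.7, -190.7, 88.7]
ee_rot: [0.417, -0.572, 0.414, 0.572]
force: [2.9, -6.3, -3.9]
grip_width: 0.12
time_s: 9.1
eef_pos: [666.1, -178.0, 90.8]
ee_rot: [0.417, -0.566, 0.42, 0.574]
force: [1.7, 0.8, -1.8]
grip_width: 0.112
time_s: 9.72
eef_pos: [625.6, -190.6, 88.6]
ee_rot: [0.417, -0.572, 0.414, 0.572]
force: [4.0, -6.7, -2.4]
grip_width: 0.111
time_s: 10.4
eef_pos: [673.2, -175.5, 92.6]
ee_rot: [0.417, -0.571, 0.417, 0.572]
force: [-0.5, 5.6, -3.3]
grip_width: 0.116
```

View pics/s4a.png

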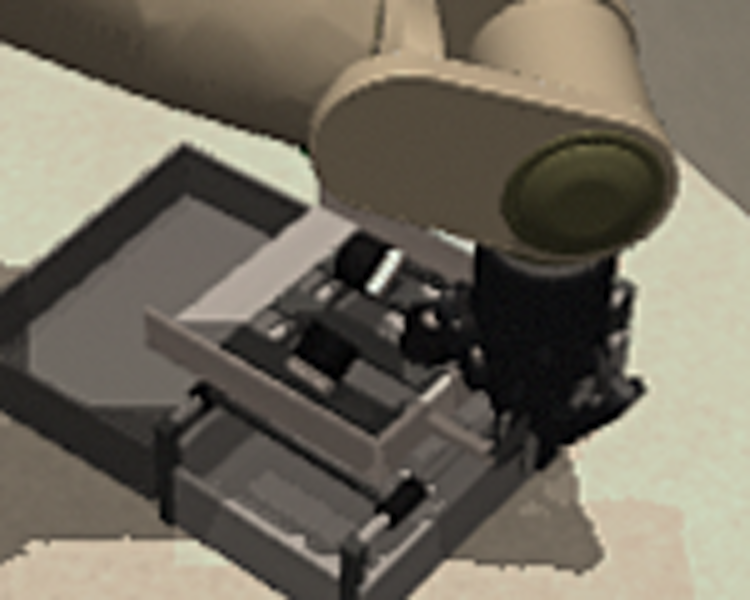

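View pics/s4b.png

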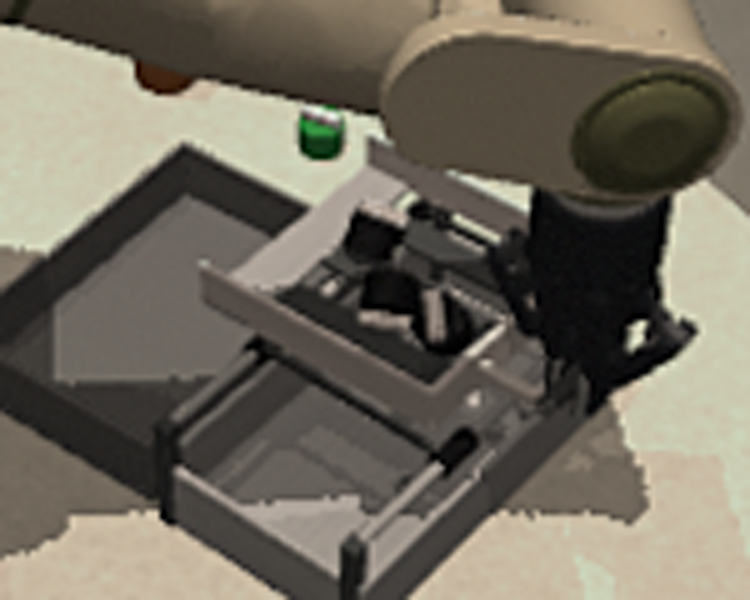

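The drums are hard to judge behind the knobs. The spot at (320,290) stays put while the carriage moves, so it is in the pan. I'll shake on, centre the carriage, then release and back off for a clear look.

```bash

python3 -m pendant '[[0,0,0,0,5.6,0,0],[0,0,0,0,0,0,0],[0,0,0,0,5.6,0,0],[0,0,0,0,0,0,0],[0,0,0,0,5.6,0,0]]'
python3 -m pendant '[[0,0,0,0,-5.6,0,0],[0,0,0,0,0,0,0],[0,0,0,0,-5.6,0,0],[0,0,0,0,0,0,0],[0,0,0,0,-5.6,0,0]]'
python3 -m pendant '[[0,0,0,0,5.6,0,0],[0,0,0,0,0,0,0],[0,0,0,0,5.6,0,0],[0,0,0,0,0,0,0],[0,0,0,0,5.6,0,0]]'
python3 -m pendant '[[0,0,0,0,-5.6,0,0],[0,0,0,0,0,0,0],[0,0,0,0,-2.8,0,0],[0,0,0,0,-2.8,0,0],[0,0,0,0,-2.8,0,0.15]]'
python3 st.py
python3 -m pendant '[[0,0,0,0,0,0,0.38],[0,0,0,0,0,0,0.38],[0,0,0,-4,0,0,0.38],[0,0,0,-9,0,0,0.38],[0,0,0,-15,0,0,0.38]]'
python3 st.py
```

```text
time_s: 11.08
eef_pos: [625.8, -190.6, 89.0]
ee_rot: [-0.417, 0.572, -0.414, -0.572]
force: [-1.7, -5.1, -3.9]
grip_width: 0.115
time_s: 11.7
eef_pos: [663.5, -178.6, 88.7]
ee_rot: [0.416, -0.564, 0.422, 0.576]
force: [3.4, 5.8, -2.7]
grip_width: 0.115
time_s: 12.32
eef_pos: [624.8, -191.0, 88.6]
ee_rot: [0.417, -0.571, 0.415, 0.573]
force: [4.4, -4.2, -2.4]
grip_width: 0.116
time_s: 12.95
eef_pos: [647.0, -185.2, 93.6]
ee_rot: [-0.417, 0.572, -0.417, -0.571]
force: [-0.7, 2.9, -1.8]
grip_width: 0.149
12.95 [ 647.  -185.2   93.6] [[0.001, -0.952, -0.305], [-0.001, -0.305, 0.952], [-1.0, -0.001, -0.001]] [-0.45  0.76  1.16 -0.    1.22 -2.33] 0.1492889664206954 [-0.7  2.9 -1.8]
yaw err deg -0.030848809402884356
to grasp, tool cm: [ 0.16  0.01 -0.03]
time_s: 13.58
eef_pos: [646.1, -185.2, 244.6]
ee_rot: [0.417, -0.571, 0.417, 0.571]
force: [-0.4, 0.0, -0.9]
grip_width: 0.38
13.575 [ 646.1 -185.2  244.6] [[-0.001, -0.953, -0.304], [0.0, -0.304, 0.953], [-1.0, 0.001, 0.0]] [-0.45  0.65  0.95 -0.    1.54 -2.33] 0.3801902115088555 [-0.4  0.  -0.9]
yaw err deg 0.005397843157390913
to grasp, tool cm: [15.26 -0.09 -0.07]
```

```bash

python3 -m pendant '[[0,0,0,0,4.2,2.6,0.38],[0,0,0,0,8.4,5.2,0.38],[0,0,0,0,12.6,7.8,0.38],[0,0,0,0,16.8,10.4,0.38],[0,0,0,0,21,13,0.38]]'
python3 - <<'E'
from h import *
a=crop("side",(170,130,330,260),5,"pics/s5.png");b=crop("top",(215,150,320,255),7,"pics/t5.png")
cv2.imwrite("pics/s5f.png",a[:,:,::-1])
E
```

```text
time_s: 14.2
eef_pos: [405.4, -124.9, 243.6]
ee_rot: [-0.417, 0.572, -0.417, -0.57]
force: [0.4, -0.1, 1.2]
grip_width: 0.378
```

View pics/s5.png

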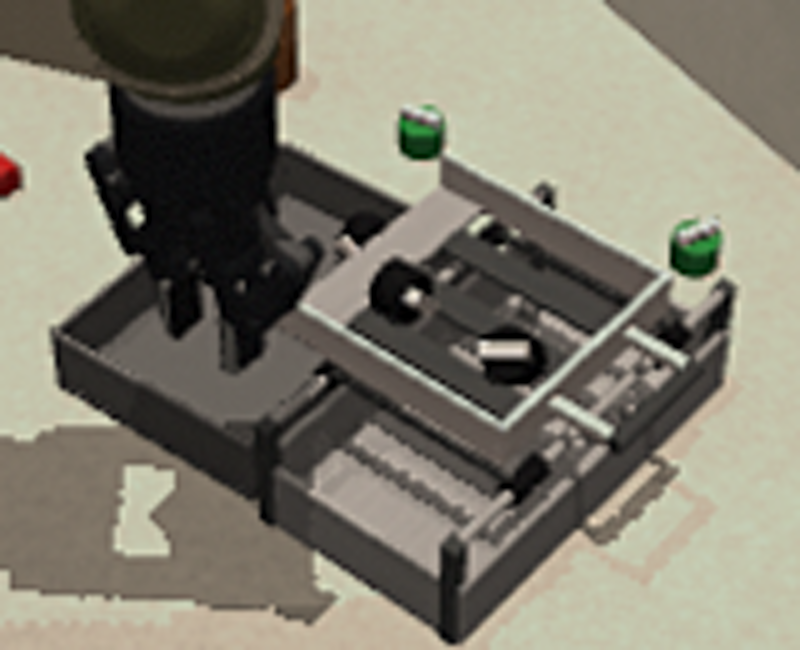

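View pics/t5.png

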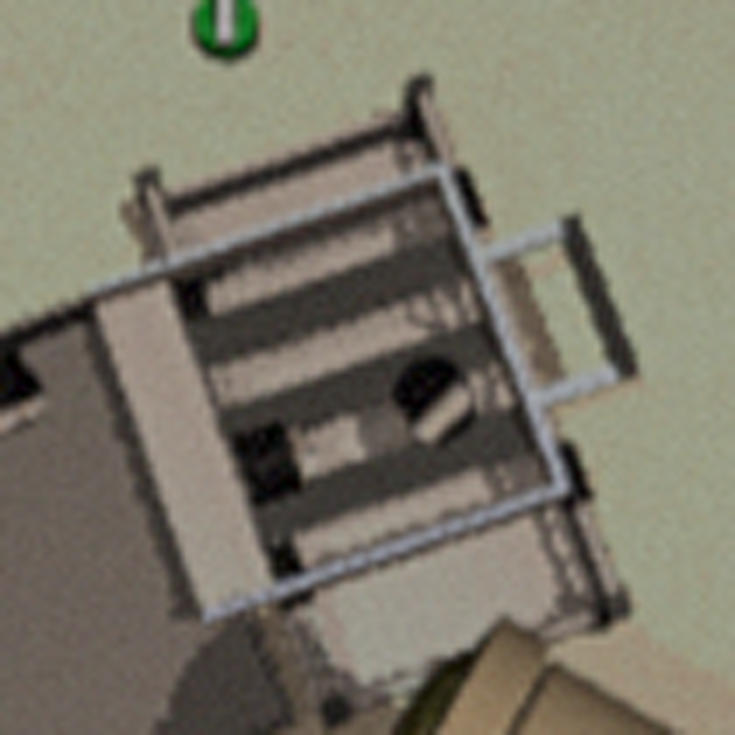

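One black knob is already in the bin, at side crop (360,235). It slid out during the last shaking, before tipping, and I can't undo that without touching it. Two knobs remain on the sieve and the slats look bare. I'll check the bright spots at side crop (485,225) and (445,275), and how many drums are in the pan.

```bash
python3 - <<'E'
from h import *
g=lambda u,v:(170+u/5,130+v/5)
for q in((482,224),(497,238),(445,275),(548,262)):
    for z in(107,13):
        p=onz("side",g(*q),z);t=proj("top",p)
        a=np.radians(17.7);ex=np.array([np.cos(a),np.sin(a)]);ey=np.array([-ex[1],ex[0]]);d=p[:2]-(np.array([647,-185.5])+115*ey)
        print(q,z,p.round(0),"stand",(d@ex).round(0),(d@ey).round(0),"topcrop",((t-[215,150])*7).round(0))
a=cv2.imread("pics/s5f.png")[:,:,::-1]
crop("side",(235,160,315,220),10,"pics/s5z.png",a)
E
```

```text
(482, 224) 107 [656.  -3. 107.] stand 64.0 56.0 topcrop [205. 295.]
(482, 224) 13 [716.  80.  13.] stand 146.0 117.0 topcrop [ 45. 226.]
(497, 238) 107 [657. -19. 107.] stand 60.0 41.0 topcrop [238. 292.]
(497, 238) 13 [716.  63.  13.] stand 142.0 101.0 topcrop [ 78. 223.]
(445, 275) 107 [612. -29. 107.] stand 14.0 45.0 topcrop [263. 386.]
(445, 275) 13 [667.  52.  13.] stand 91.0 105.0 topcrop [102. 317.]
(548, 262) 107 [671. -53. 107.] stand 63.0 4.0 topcrop [311. 260.]
(548, 262) 13 [732.  26.  13.] stand 145.0 60.0 topcrop [151. 191.]
```

View pics/s5z.png

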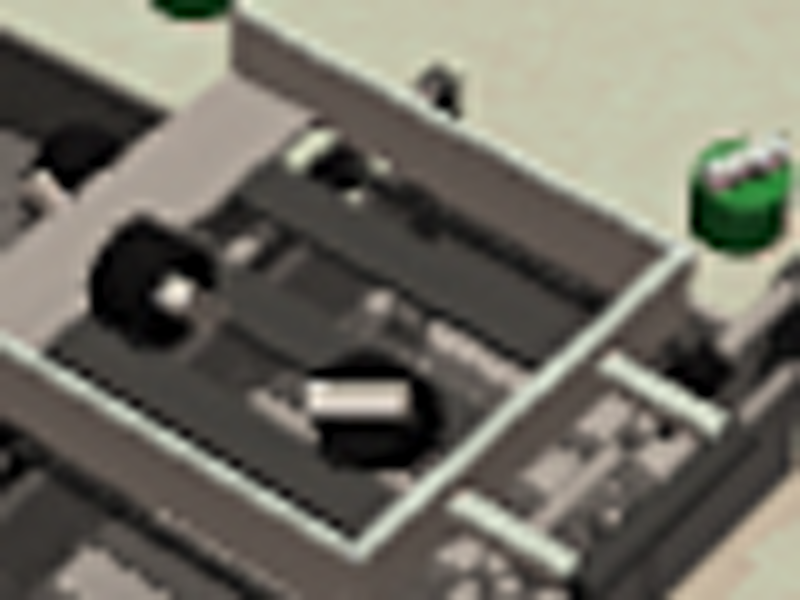

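```bash
python3 - <<'E'
from h import *
fr=[vision.capture("top").astype(float) for _ in range(6)]
m=np.mean(fr,0)
x0,y0,x1,y1=225,165,310,245
def enh(m,o):
    c=m[y0:y1,x0:x1]; c=np.clip((c-20)*1.6,0,255).astype(np.uint8)
    c=cv2.resize(c,None,fx=9,fy=7.5*1.2,interpolation=cv2.INTER_LANCZOS4)
    c=c[:600] ;cv2.imwrite(o,c[:,:,::-1])
x1=225+85;y1=165+66
enh(m,"pics/t6.png")
enh(cv2.imread("pics/top0.png")[:,:,::-1].astype(float),"pics/t6_0.png")
s=np.mean([vision.capture("side").astype(float) for _ in range(6)],0)
x0,y0,x1,y1=220,160,320,226
c=np.clip((s[y0:y1,x0:x1]-15)*1.8,0,255).astype(np.uint8)
cv2.imwrite("pics/s6.png",cv2.resize(c,None,fx=8,fy=8,interpolation=cv2.INTER_LANCZOS4)[:,:,::-1])
E
```

```text
(no output)
```

View pics/t6.png

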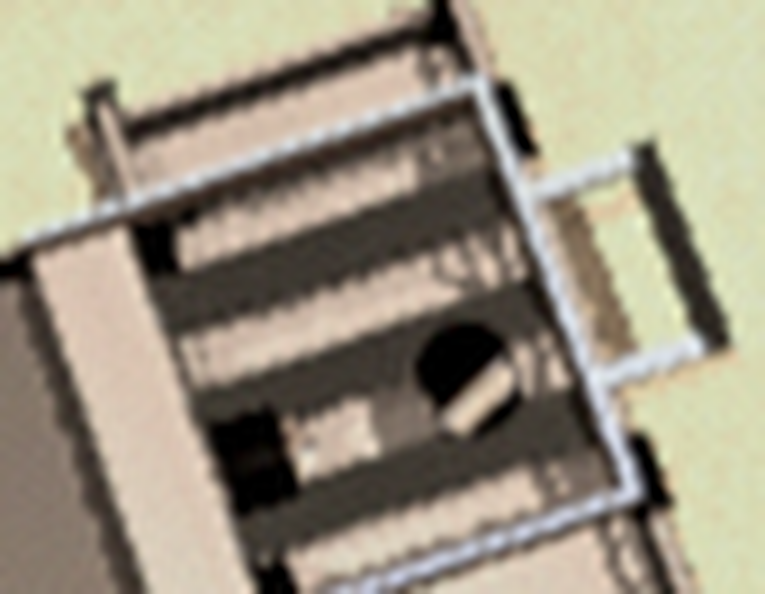

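View pics/t6_0.png

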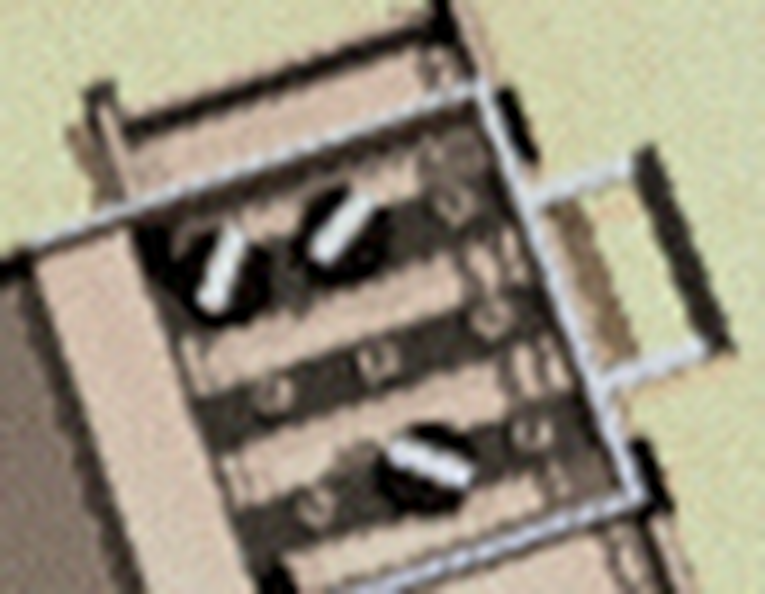

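View pics/s6.png

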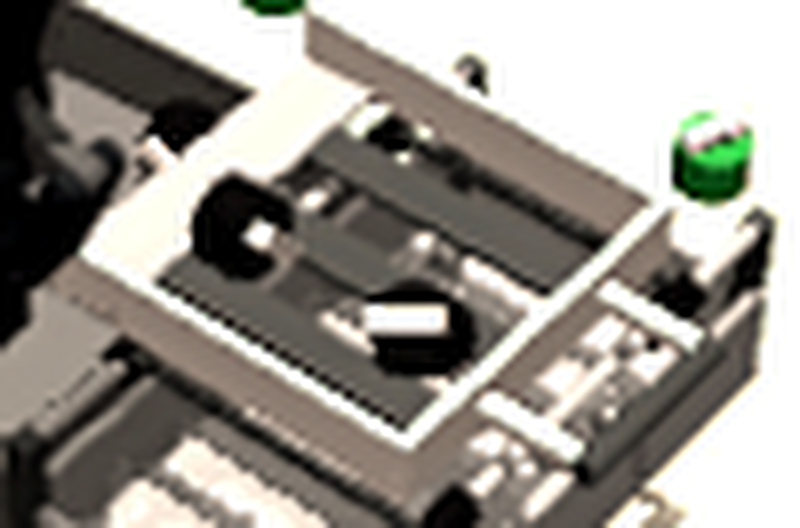

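```bash
python3 - <<'E'
from h import *
a=np.radians(17.7);ex=np.array([np.cos(a),np.sin(a)]);ey=np.array([-ex[1],ex[0]]);O=np.array([647,-185.5])+115*ey
g=lambda u,v:(220+u/8-.5,160+v/8-.5)
for q in((318,195),(425,245),(440,265),(280,245),(340,320),(590,385),(640,350),(490,445),(510,480),(370,120),(425,135)):
    r=[]
    for z in(100,13):
        p=onz("side",g(*q),z);d=p[:2]-O;r+=[z,(d@ex).round(0),(d@ey).round(0)]
    print(q,r)
for X,Y in((-135,-85),(135,-85),(135,70),(-135,70)):
    p=O+X*ex+Y*ey
    print("pan corner top50",X,Y,(proj("side",[*p,50])-[220,160]+.5)*8)
    print("   floor",X,Y,(proj("side",[*p,6])-[220,160]+.5)*8)
print(proj("top",[*O,6]))
E
```

```text
(318, 195) [100, np.float64(24.0), np.float64(52.0), 13, np.float64(96.0), np.float64(108.0)]
(425, 245) [100, np.float64(29.0), np.float64(4.0), 13, np.float64(101.0), np.float64(56.0)]
(440, 265) [100, np.float64(24.0), np.float64(-6.0), 13, np.float64(96.0), np.float64(44.0)]
(280, 245) [100, np.float64(-6.0), np.float64(46.0), 13, np.float64(63.0), np.float64(101.0)]
(340, 320) [100, np.float64(-22.0), np.float64(4.0), 13, np.float64(46.0), np.float64(56.0)]
(590, 385) [100, np.float64(10.0), np.float64(-85.0), 13, np.float64(81.0), np.float64(-42.0)]
(640, 350) [100, np.float64(36.0), np.float64(-89.0), 13, np.float64(109.0), np.float64(-46.0)]
(490, 445) [100, np.float64(-37.0), np.float64(-75.0), 13, np.float64(30.0), np.float64(-31.0)]
(510, 480) [100, np.float64(-45.0), np.float64(-90.0), 13, np.float64(20.0), np.float64(-48.0)]
(370, 120) [100, np.float64(70.0), np.float64(63.0), 13, np.float64(146.0), np.float64(120.0)]
(425, 135) [100, np.float64(77.0), np.float64(41.0), 13, np.float64(153.0), np.float64(96.0)]
pan corner top50 -135 -85 [336.05213329 716.22400745]
   floor -135 -85 [333.32588906 793.12247353]
pan corner top50 135 -85 [768.30082712 292.90301222]
   floor 135 -85 [756.7194282 370.7898876]
pan corner top50 135 70 [451.56097876 119.8443801 ]
   floor 135 70 [446.88839708 197.8310371 ]
pan corner top50 -135 70 [  5.12710745 502.74028628]
   floor -135 70 [  9.95819661 580.70442749]
[266.50438178 209.79373601]
```

```bash
python3 - <<'E'
from h import *
m=np.mean([vision.capture("top").astype(float) for _ in range(4)],0)
np.save("m.npy",m)
c=np.clip((m[185:275,185:285]-20)*1.8,0,255).astype(np.uint8)
cv2.imwrite("pics/t7.png",cv2.resize(c,None,fx=6.5,fy=6.5,interpolation=cv2.INTER_LANCZOS4)[:,:,::-1])
b=cv2.imread("pics/top0.png")[:,:,::-1].astype(float)
d=np.abs(m-b).max(2)[160:250,220:315]
c=np.clip(d*3,0,255).astype(np.uint8)
cv2.imwrite("pics/t7d.png",cv2.resize(c,None,fx=6,fy=6,interpolation=cv2.INTER_CUBIC))
E
```

```text
(no output)
```

View pics/t7.png

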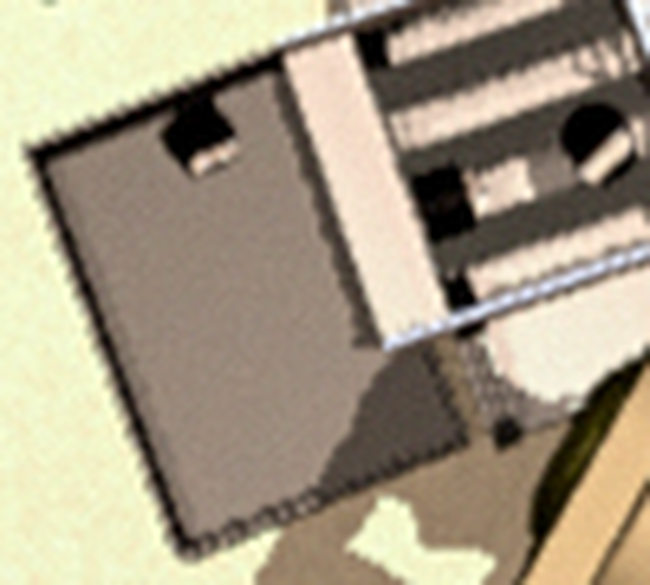

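View pics/t7d.png

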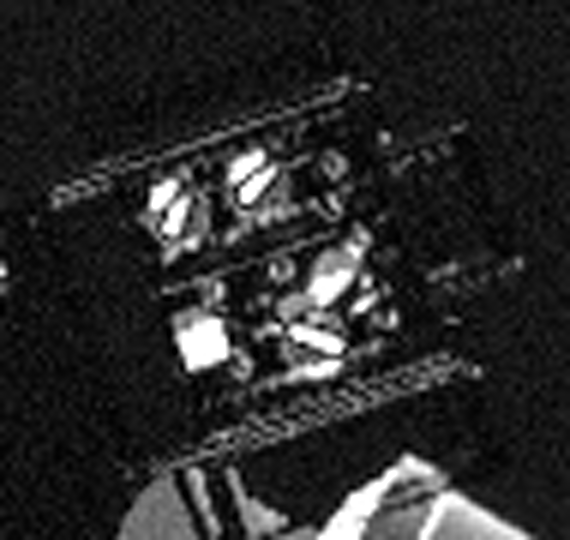

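The bin holds one knob and no drums, and no drum shows on the slats. To count drums in the pan, I'll regrip, slide the carriage slowly by about a slat width, back off and look through the shifted slots.

```bash

python3 -m pendant '[[0,0,0,0,-4.2,-2.6,0.38],[0,0,0,0,-8.4,-5.2,0.38],[0,0,0,0,-12.6,-7.8,0.38],[0,0,0,0,-16.8,-10.4,0.38],[0,0,0,0,-21,-13,0.38]]'
python3 -m pendant '[[0,0,0,5,0,0,0.38],[0,0,0,10,0,0,0.38],[0,0,0,13,0,0,0.38],[0,0,0,15,0,0,0.38],[0,0,0,15,0,0,0.1]]'
python3 -m pendant '[[0,0,0,0,0,0,0],[0,0,0,0,0,0,0],[0,0,0,0,-0.5,0,0],[0,0,0,0,-1.5,0,0],[0,0,0,0,-2.2,0,0]]'
python3 st.py
python3 - <<'E'
from h import *
m=np.mean([vision.capture("side").astype(float) for _ in range(4)],0)
c=np.clip((m[140:240,190:330]-15)*1.8,0,255).astype(np.uint8)
cv2.imwrite("pics/s8.png",cv2.resize(c,None,fx=5.6,fy=5.6,interpolation=cv2.INTER_LANCZOS4)[:,:,::-1])
E
```

```text
time_s: 15.72
eef_pos: [647.9, -185.3, 243.1]
ee_rot: [-0.417, 0.571, -0.417, -0.571]
force: [0.2, -0.5, 0.4]
grip_width: 0.378
time_s: 16.35
eef_pos: [645.8, -184.7, 91.7]
ee_rot: [0.417, -0.57, 0.417, 0.572]
force: [-0.1, 0.6, 0.1]
grip_width: 0.179
time_s: 16.98
eef_pos: [668.1, -177.9, 93.4]
ee_rot: [-0.417, 0.571, -0.417, -0.571]
force: [-2.2, 3.8, -2.9]
grip_width: 0.118
16.975 [ 668.1 -177.9   93.4] [[0.0, -0.952, -0.305], [0.0, -0.305, 0.952], [-1.0, -0.0, 0.0]] [-0.43  0.8   1.08  0.    1.26 -2.31] 0.1175505786522421 [-2.2  3.8 -2.9]
yaw err deg -0.03487760069642994
to grasp, tool cm: [ 0.14  2.24 -0.08]
```

View pics/s8.png

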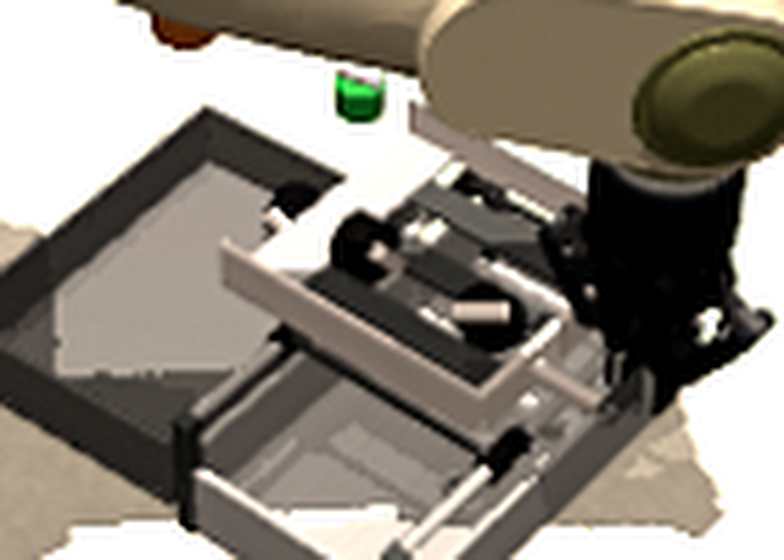

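```bash

python3 -m pendant '[[0,0,0,0,0,0,0.38],[0,0,0,0,0,0,0.38],[0,0,0,-4,0,0,0.38],[0,0,0,-9,0,0,0.38],[0,0,0,-15,0,0,0.38]]'
python3 -m pendant '[[0,0,0,0,4.6,2.6,0.38],[0,0,0,0,9.2,5.2,0.38],[0,0,0,0,13.8,7.8,0.38],[0,0,0,0,18.4,10.4,0.38],[0,0,0,0,23,13,0.38]]'
python3 - <<'E'
from h import *
m=np.mean([vision.capture("top").astype(float) for _ in range(5)],0)
s=np.mean([vision.capture("side").astype(float) for _ in range(5)],0)
np.save("m2.npy",m);np.save("s2.npy",s)
c=np.clip((m[160:235,225:315]-20)*1.5,0,255).astype(np.uint8)
cv2.imwrite("pics/t9.png",cv2.resize(c,None,fx=8,fy=8,interpolation=cv2.INTER_LANCZOS4)[:,:,::-1])
c=np.clip((s[150:225,225:325]-15)*1.8,0,255).astype(np.uint8)
cv2.imwrite("pics/s9.png",cv2.resize(c,None,fx=8,fy=8,interpolation=cv2.INTER_LANCZOS4)[:,:,::-1])
E
```

```text
time_s: 17.8
eef_pos: [667.0, -178.7, 244.7]
ee_rot: [0.417, -0.571, 0.417, 0.571]
force: [0.2, 0.9, 0.2]
grip_width: 0.378
time_s: 18.42
eef_pos: [407.1, -124.4, 243.7]
ee_rot: [-0.417, 0.572, -0.417, -0.57]
force: [0.4, -0.1, 0.4]
grip_width: 0.383
```

View pics/t9.png

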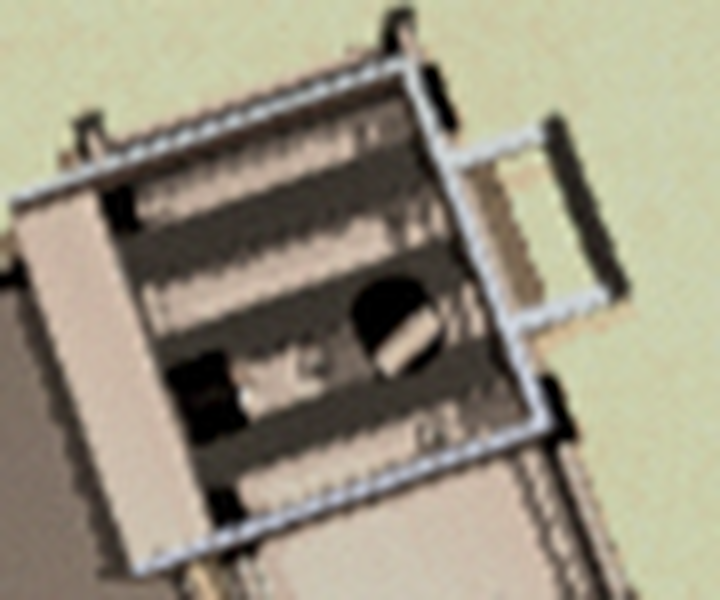

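View pics/s9.png

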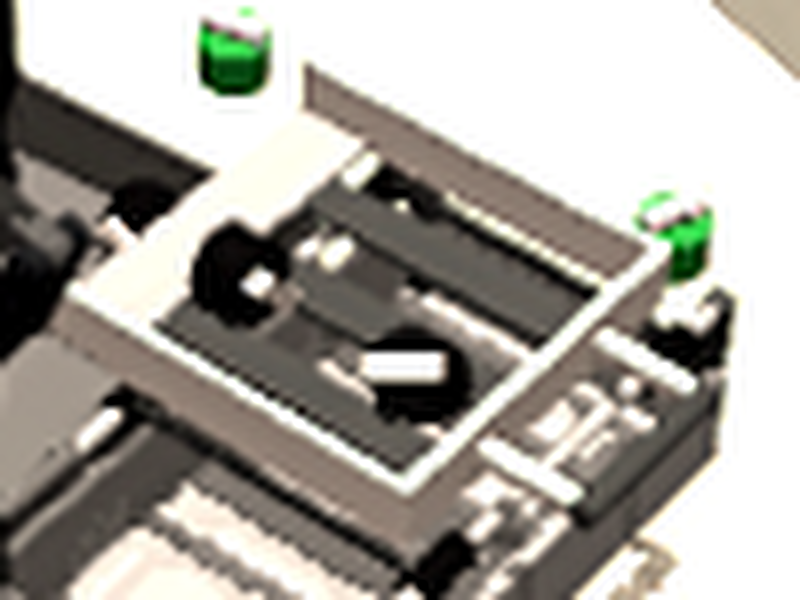

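The shifted slots now show drums in the pan, at top crop (315,362), (270,390) and (435,430), and in side crop at (330,248) and elsewhere. All three slats are bare in both views and at both carriage positions. Next I'll regrip, centre the carriage and tip.

```bash

python3 -m pendant '[[0,0,0,0,-4.6,-2.6,0.38],[0,0,0,0,-9.2,-5.2,0.38],[0,0,0,0,-13.8,-7.8,0.38],[0,0,0,0,-18.4,-10.4,0.38],[0,0,0,0,-23,-13,0.38]]'
python3 -m pendant '[[0,0,0,5,0,0,0.38],[0,0,0,10,0,0,0.38],[0,0,0,13,0,0,0.38],[0,0,0,15,0,0,0.38],[0,0,0,15,0,0,0.1]]'
python3 -m pendant '[[0,0,0,0,0,0,0],[0,0,0,0,0,0,0],[0,0,0,0,0.5,0,0],[0,0,0,0,1.5,0,0],[0,0,0,0,2.2,0,0]]'
python3 st.py
python3 -m pendant '[[0,0,0,-2.67,0,0.43,0],[0,0,0,-5.25,0,1.25,0],[0,0,0,-7.68,0,2.45,0],[0,0,0,-9.9,0,3.99,0],[0,0,0,-11.86,0,5.85,0]]'
```

```text
time_s: 19.55
eef_pos: [669.2, -178.5, 242.7]
ee_rot: [0.417, -0.571, 0.417, 0.571]
force: [0.1, -1.0, 0.3]
grip_width: 0.381
time_s: 20.18
eef_pos: [666.9, -177.9, 91.2]
ee_rot: [0.417, -0.57, 0.417, 0.572]
force: [-0.2, -0.7, 0.2]
grip_width: 0.183
time_s: 20.8
eef_pos: [645.6, -185.0, 93.3]
ee_rot: [0.417, -0.571, 0.417, 0.571]
force: [0.2, 4.2, -2.6]
grip_width: 0.118
20.8 [ 645.6 -185.    93.3] [[-0.001, -0.953, -0.304], [0.001, -0.304, 0.953], [-1.0, 0.0, 0.001]] [-0.45  0.76  1.16  0.    1.22 -2.33] 0.11826988574120141 [ 0.2  4.2 -2.6]
yaw err deg -0.01057415773409586
to grasp, tool cm: [ 0.13 -0.12 -0.09]
time_s: 21.42
eef_pos: [628.6, -130.0, 213.9]
ee_rot: [-0.417, 0.572, -0.418, -0.569]
force: [1.4, -3.4, -1.3]
grip_width: 0.113
```

```bash

python3 -m pendant '[[0,0,0,-1.67,0,2.14,0],[0,0,0,-3.0,0,4.5,0],[0,0,0,-3.96,0,7.03,0],[0,0,0,-3.96,0,7.03,0],[0,0,0,-3.96,0,7.03,0]]'
python3 - <<'E'
from h import *
crop("side",(170,100,330,220),5,"pics/s10.png");crop("top",(180,140,320,275),5.5,"pics/t10.png")
E
```

```text
time_s: 22.05
eef_pos: [608.3, -62.4, 255.8]
ee_rot: [-0.418, 0.574, -0.416, -0.568]
force: [1.9, -3.5, 14.4]
grip_width: 0.112
```

View pics/s10.png

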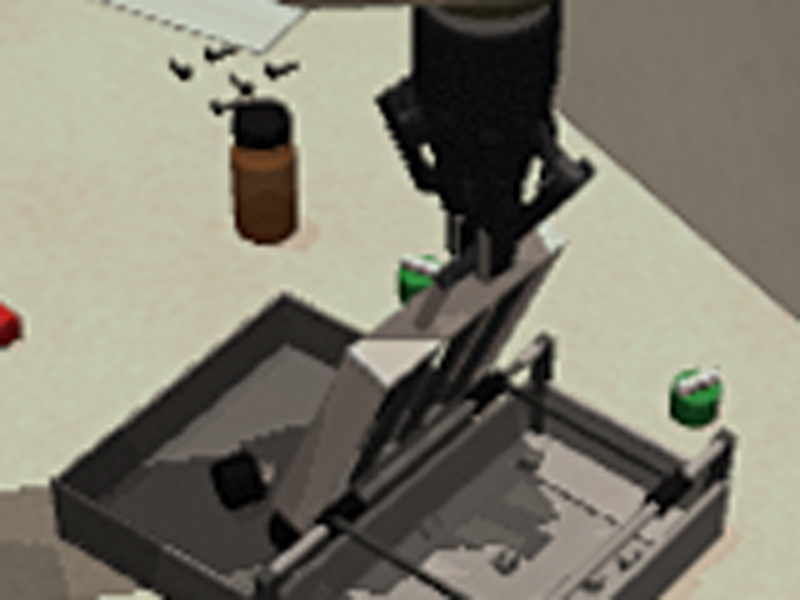

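View pics/t10.png

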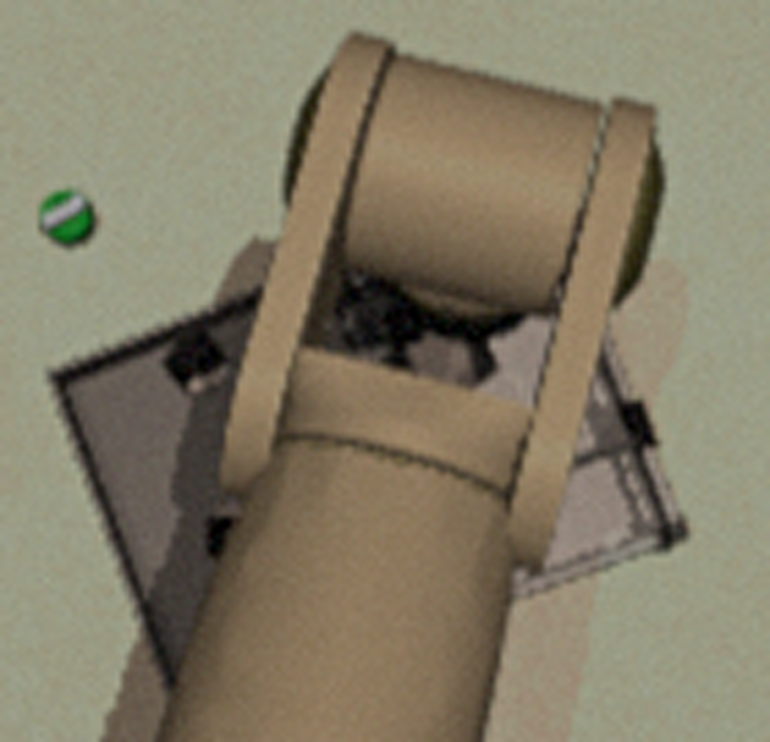

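At about 1.2 rad of tip, knobs are in the bin: one at side crop (240,478), and another dark shape at (285,530) by the chute. The pan is open to view, so I'll count the drums.

```bash
python3 - <<'E'
from h import *
s=np.mean([vision.capture("side").astype(float) for _ in range(5)],0)
c=np.clip((s[170:255,215:325]-10)*1.8,0,255).astype(np.uint8)
cv2.imwrite("pics/s11.png",cv2.resize(c,None,fx=7,fy=7,interpolation=cv2.INTER_LANCZOS4)[:,:,::-1])
E
```

```text
(no output)
```

View pics/s11.png

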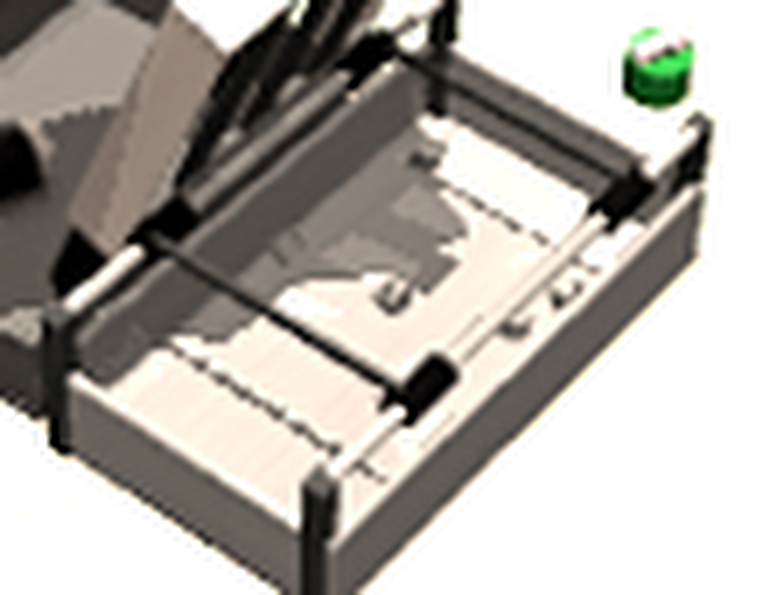

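The pan holds drums at about (395,297), (425,155), (515,325), (565,295) and (290,245), with the sixth perhaps overlapping or hidden by the rods. I'll lower the sieve along the same arc.

```bash

python3 -m pendant '[[0,0,0,0.96,0,-2.53,0],[0,0,0,2.29,0,-4.89,0],[0,0,0,3.96,0,-7.03,0],[0,0,0,5.92,0,-8.89,0],[0,0,0,8.14,0,-10.43,0]]'
python3 -m pendant '[[0,0,0,2.43,0,-1.2,0],[0,0,0,5.01,0,-2.02,0],[0,0,0,6.78,0,-2.35,0],[0,0,0,7.68,0,-2.45,0],[0,0,0,7.68,0,-2.45,0]]'
python3 st.py
python3 - <<'E'
from h import *
crop("side",(170,130,330,260),5,"pics/s12.png");crop("top",(180,140,320,275),5.5,"pics/t12.png")
E
```

```text
time_s: 23.02
eef_pos: [639.4, -162.4, 169.7]
ee_rot: [-0.417, 0.571, -0.417, -0.571]
force: [1.5, 1.0, 0.4]
grip_width: 0.113
time_s: 23.65
eef_pos: [646.7, -184.5, 93.6]
ee_rot: [-0.417, 0.571, -0.417, -0.571]
force: [1.8, -2.0, 0.2]
grip_width: 0.116
23.65 [ 646.7 -184.5   93.6] [[0.001, -0.952, -0.305], [0.0, -0.305, 0.952], [-1.0, -0.001, -0.0]] [-0.45  0.76  1.16  0.    1.22 -2.33] 0.11632236087916763 [ 1.8 -2.   0.2]
yaw err deg -0.041547108335968835
to grasp, tool cm: [ 0.16  0.01 -0.1 ]
```

View pics/s12.png

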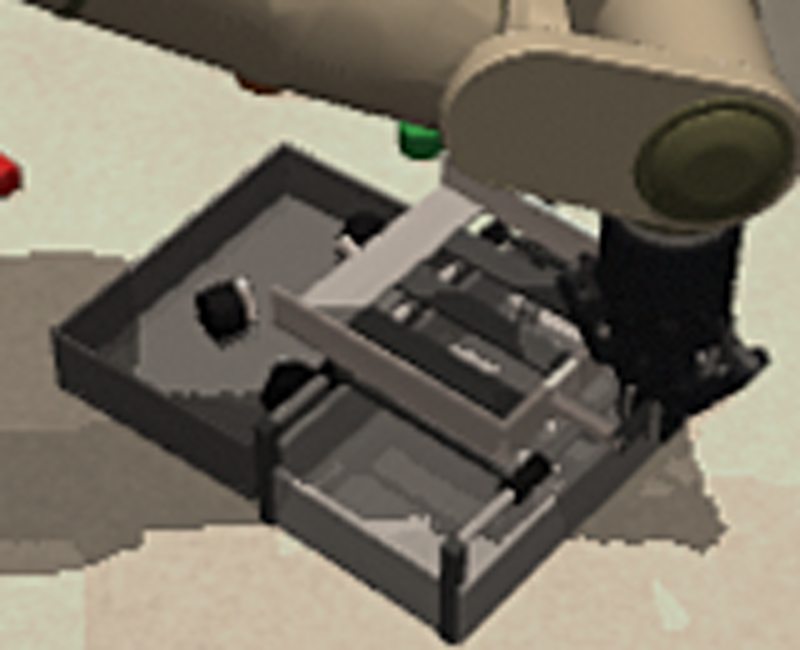

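View pics/t12.png

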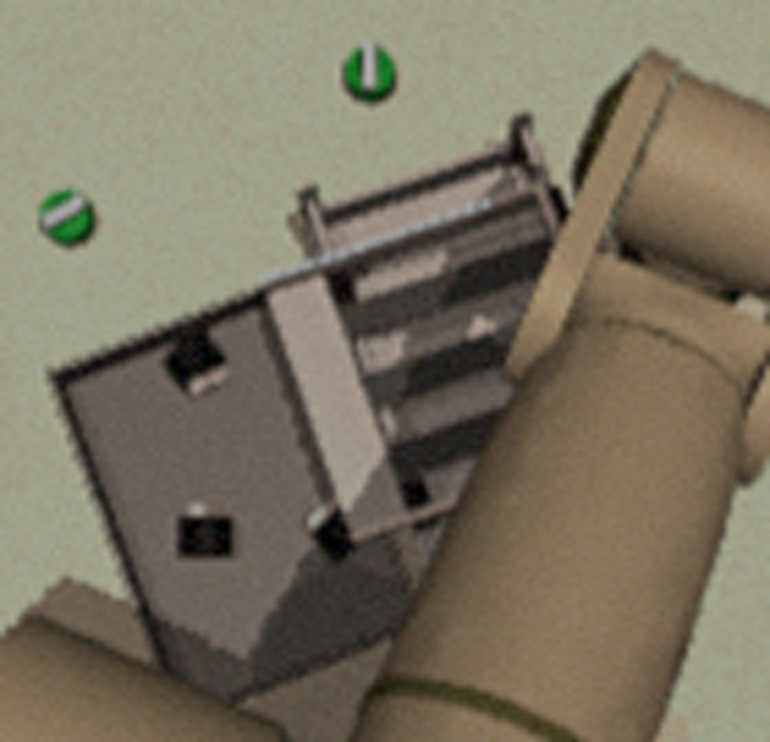

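Three black knobs are in the bin, at top crop (195,360), (205,535) and (333,530), and the sieve is level. I'll release and retreat.

```bash

python3 -m pendant '[[0,0,0,0,0,0,0.38],[0,0,0,0,0,0,0.38],[0,0,0,-4,0,0,0.38],[0,0,0,-9,0,0,0.38],[0,0,0,-15,0,0,0.38]]'
python3 -m pendant '[[0,0,0,0,4.2,2.6,0.38],[0,0,0,0,8.4,5.2,0.38],[0,0,0,0,12.6,7.8,0.38],[0,0,0,0,16.8,10.4,0.38],[0,0,0,0,21,13,0.38]]'
python3 - <<'E'
from h import *
m=np.mean([vision.capture("top").astype(float) for _ in range(3)],0).astype(np.uint8)
s=np.mean([vision.capture("side").astype(float) for _ in range(3)],0).astype(np.uint8)
crop("top",(180,140,320,275),5.5,"pics/t13.png",m);crop("side",(170,130,330,260),5,"pics/s13.png",s)
cv2.imwrite("pics/t13f.png",m[:,:,::-1])
E
```

```text
time_s: 24.38
eef_pos: [645.9, -184.6, 244.2]
ee_rot: [0.417, -0.57, 0.417, 0.572]
force: [-0.4, -0.3, -0.0]
grip_width: 0.382
time_s: 25.0
eef_pos: [405.2, -124.4, 243.3]
ee_rot: [-0.417, 0.571, -0.417, -0.571]
force: [0.6, -0.7, 0.6]
grip_width: 0.38
```

View pics/t13.png

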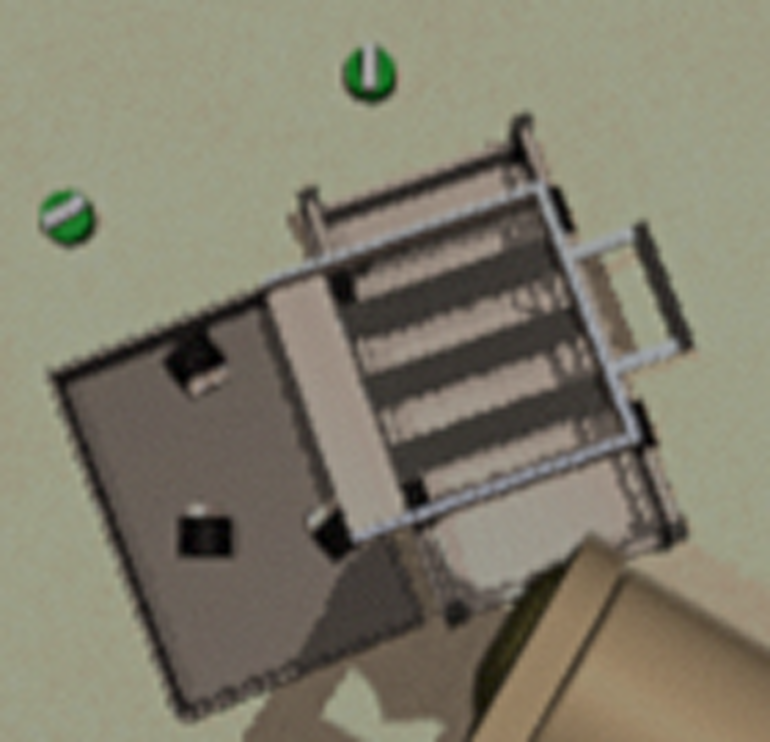

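View pics/s13.png

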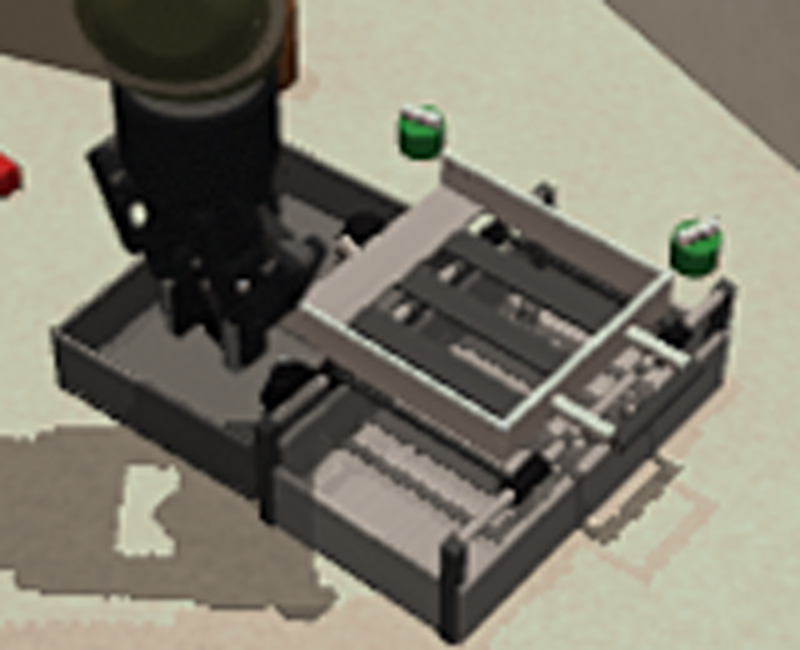

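Both views show a level, empty sieve with bare slats, three black knobs and no drums in the bin, and the gripper touching nothing. I'm handing in the job.

```bash
python3 -c "
from rig import job,sense
print(sense()['time_s']);print(job.finish_job())"
```

```text
25.3
the job is handed in; nothing more can be done
None
```

The sort is done and handed in at 25.3 s, but not fully in the order asked: one black knob slid into the bin during shaking, before the tip. I couldn't put it back without touching it.

**What I did:** I gripped the handle bar and shook the level sieve to and fro along the rods. I let go twice to look, then tipped it to about 1.2 rad, lowered it level, let go and backed off. The kettle, jar, screwdriver and green knobs were left alone.

**Last checks:**
- **Knobs:** all three black knobs are in the grey bin.
- **Sieve:** it is level and empty, with no drums on the slats.
- **Cam locks:** I could make out only about five of the six in the pan. None showed in the bin or on the sieve, so the sixth is most likely in the pan hidden by the rods, but I did not see it.
- **Forces:** readings after each move stayed under about 15 N.

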